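# Clip the honing rod into its countertop holder

## Task

Put the honing rod away in its holder: lay the black handle in the wide cradle, with the brass collar just beside the cradle on the side towards the clip, and press the steel down past the orange sprung jaw until it sits fully home in the fork clip and the jaw has snapped shut over it. Then swing the steel clamp strap fully down over the handle and let go. Leave the mug, the salt shaker and the kitchen timer standing where they are.

Things in the scene. Friction and masses are not known exactly. Their poses are not given: they have to be found in the camera images.
- rod: Loose honing rod, about 160 g, lying level. Origin on its axis (14 mm above the worktop) at the balance point; x along the axis to the tip, z up. Along x in mm: black handle, 28 mm square, -156 to -55; brass collar, 28 mm square, -55 to -45; ribbed round steel, 13 mm thick, -45 to 112; black rubber end cap, 28 mm square, to 125. Grip the bare steel near the origin.
- rod_clip_point (a point): Point on the rod's axis, 80 mm from its origin towards the tip: the part of the steel that goes into the clip.
- rod_collar (a point): Centre of the brass collar, on the rod's axis 50 mm from its origin towards the handle.
- rod_handle (a point): Point on the rod's axis in the handle, 80 mm from its origin: the part that goes into the cradle.
- holder: Fixed holder: wooden base 250 x 90 x 14 mm with two black posts. Origin at the centre of its underside, on the worktop; x runs from cradle to clip, y towards the orange jaw's side, z up. The stowed rod's axis lies along x at y = 0, z = 60 mm, tip to +x, its origin over the holder's origin. Between the posts (x = -68 to 68 mm) fingers have room.
- clip_seat (a point): Rod axis when home in the fork clip: holder (80, 0, 60) mm. Clip 24 mm long; slot 15 mm wide between fixed black tine (-y) and sprung orange jaw (+y), flaring to 30 mm at z = 95. The jaw's sloping nose narrows it to 9 mm at z = 71: the rod stops there about 20 mm above its seat and must be pressed past it with about 10 to 15 N near the clip. Slippery plastic.
- cradle_seat (a point): Handle axis when down in the cradle: holder (-80, 0, 60) mm. The cradle is 24 mm long along x, a U 33 mm wide inside with its floor at z = 46 mm and cheeks up to z = 69 mm (flared lip on the +y side up to z = 78 mm).
- clamp_hinge (a point): Hinge axis of the clamp strap, at holder x = -80, y = -30, z = 77 mm, parallel to the holder's x.
- clamp_tab (a point): Middle of the upper face of the orange tab at the free end of the clamp strap, 63 mm from the hinge. The strap is steel, 20 mm wide, 4 mm thick, 71 mm long from the hinge to its free end.
- clamp (a joint): Strap angle (rad): 0 = shut, level over the handle, free end to holder +y; 1.57 = upright; starts open, leaning back to holder -y (1.7 to 2.0; stop at 2.05). Stiff hinge (0.05 N m friction): it stays where it is left. It shuts fully only if the handle is down in the cradle.
- jaw (a joint): Angle of the orange jaw (rad): 0 = closed by its spring; the passing rod pushes it out to about 0.1.
- mug_b: Loose white mug with a handle, 78 x 110 x 97 mm, bystander. Origin at the centre of its underside.
- salt_shaker: Loose salt shaker, 44 mm across, 90 mm tall, bystander. Origin at the centre of its underside.
- timer: Loose kitchen timer with red foot and white top, 66 x 65 x 56 mm, bystander. Origin at the centre of its underside.

How it is judged:
By the outcome, as a careful person would: the job done as asked, in the order asked, and still so for the second after the job is handed in, with the robot touching nothing.
It also fails if it takes over 56 s, if anything falls off the work surface, if the arm or the gripper's body presses on something with over 40 N, if the wrist force passes 120 N, or if a joint passes its speed limit or range.

## Robot

A 6-joint arm with a two-finger parallel gripper is mounted at the origin on a cart in front of the work surface, level with it; the furniture and walls round the work are solid. World frame = base frame: x ahead of the robot, y to its left, z up, the work surface at z = 0. Lengths are in m, angles in rad, forces in N, time in s.
With the tool pointing down it reaches from about 0.35 to 0.775 m from the base axis. Payload 5.5 kg.
Tool frame: the origin (TCP) lies between the finger pads; the fingertips stand 8 mm ahead of it and the grasp point (between the pads) lies 11 mm behind it; z points along the fingers, y is the line along which they close (so a half turn about z gives the same grasp; the last joint's range is limited). The gripper opens to 85 mm and grips with 20 to 120 N. Pads are 22 mm wide; open, the fingers measure 114 mm over their backs; the gripper's body (76 mm by 85 mm) begins 54 mm behind the grasp point. The pads swing forward as they close: fully open they stand 13 mm farther back than shut.
Start: joints at [-1.396, 0.313, 0.046, 1.304, 0, 1.431], TCP at [0.178, -0.547, 0.203] pointing down, gripper open.
Joint ranges: [-2.76, 2.76], [-0.86, 1.69], [-1.03, 1.26], [-2.2, 2.34], [-1.47, 1.5], [-3.14, 3.14]. Speed limits (rad/s): [2.57, 2.57, 3.14, 3.14, 3.14, 3.14].

## Interface

Orientations are given as a unit quaternion [w, x, y, z].
In Python, from workcell import status, vision, job gives the robot as it stands. The module is installed in compiled form; this text tells all that it offers.
- The arm moves only by the tool apply_moves, never from a script. Its argument "moves" is one flat list of numbers, 6 for each row, row after row: the shift along the world's x, y, z in units of 25 mm (1.0 is 25 mm), then the turn, a rotation vector about the world's x, y, z in rad. In form: [x, y, z, rx, ry, rz, x, y, z, rx, ry, rz, ...]. A call has 1 to 20 rows; each row is the pose to reach, as a shift and turn from the pose commanded when the call began; what a row does not reach only later rows make up. A row lasts 1/12 s, in which the tool goes at most 41.7 mm and 7.16 degrees, less where a joint would pass 70% of its speed; a pose out of reach is approached as far as the arm can. A call with a gripper value outside its range is refused whole. "claw" is the opening in per cent of the stroke, from 0 (shut) to 100 (fully open), set as the call begins (left out, the last holds). The fingers move at their own pace and stop on an object; "newtons" is the grip in N (left out, the last holds). Time passes only in rows, so rows that repeat a pose let the fingers close. It gives the time, the measured TCP pose, the force, the opening and the grip force at its end, in the units of the state.
- status.get_state(): the state, without advancing time (a new reading comes with each control period).
- vision.read_camera(name): name is "scene" or "top" or "wrist"; returns a dict with "image" (400x640x3 uint8, blue, green, red), "camera_matrix" (3x3 intrinsics, pixels), "dist_coeffs" ([k1, k2, p1, p2, k3] as OpenCV has them; the pictures are not rectified), "camera_from_world" (4x4, takes a point from world to camera coordinates). Camera axes: x right, y down, z forward; pixel columns grow to the right and rows downward; lengths in m; the calibration is good to about 2 mm. A picture is of the moment at which its call begins. There is no depth.
- job.hand_in(): hands the job in; it is judged then, once.
The state is a dict: "clock": time; "joint_pos": joint angles; "qvel": joint speeds; "tau": joint torques, N m; "tcp_pos": TCP position; "orientation": TCP orientation; "wrist_force": force on the tool from outside, world axes, zero at the start; "ft_torque": the same for the moment, N m; "finger_gap": finger opening in m; "grip_force": force on a finger pad.
Only numpy, scipy, OpenCV 4.12 (cv2) and the standard library are available. Lean on these libraries where they do the work, as an engineer would, in place of code of your own. Each camera call takes 0.05 s, during which the arm holds its last target. There are 200 camera calls.

## Working session

There is one attempt and no reset: what is moved stays moved. The work goes in short steps, Python scripts to look and compute and a tool call to move; the robot and the scene stay as the last step left them, time stands still between calls to the robot, and variables do not carry over. Pictures are saved under pics/ and viewed, at most 10 in all, crops included, and the job is handed in when it is done.

Besides the shell and the picture viewer there is one more tool, called after "Emit:" as a command line: name --argument value ..., lists and objects as JSON in quotes. apply_moves: Moves the arm, as the interface text tells. Its arguments: {"type":"object","properties":{"moves":{"type":"array","items":{"type":"number"}},"claw":{"type":"number"},"newtons":{"type":"number"}},"required":["moves"]}

```bash
mkdir -p pics; cat > h.py <<'E'
import numpy as np, cv2, pickle
from workcell import status, vision, job
def cam(n,f=None):
    c=vision.read_camera(n)
    if f: cv2.imwrite('pics/'+f,c['image'])
    return c
def ray(c,px):
    p=cv2.undistortPoints(np.array(px,float).reshape(-1,1,2),c['camera_matrix'],c['dist_coeffs']).reshape(-1,2)
    T=c['camera_from_world'];R=T[:3,:3];o=-R.T@T[:3,3]
    return o,np.c_[p,np.ones(len(p))]@R
def plane(c,px,z):
    o,d=ray(c,px);return o+d*((z-o[2])/d[:,2])[:,None]
def proj(c,P):
    T=c['camera_from_world'];rv=cv2.Rodrigues(T[:3,:3])[0]
    return cv2.projectPoints(np.array(P,float).reshape(-1,3),rv,T[:3,3],c['camera_matrix'],c['dist_coeffs'])[0].reshape(-1,2)
def two(c1,p1,c2,p2):
    o1,d1=ray(c1,p1);o2,d2=ray(c2,p2);d1=d1[0];d2=d2[0]
    s=np.linalg.lstsq(np.c_[d1,-d2],o2-o1,rcond=None)[0]
    a=o1+s[0]*d1;b=o2+s[1]*d2
    return (a+b)/2,np.linalg.norm(a-b)
E
python3 - <<'E'
from h import *
for n in('top','scene'):
    c=cam(n,n+'0.png');pickle.dump(c,open(n+'0.pkl','wb'))
    T=c['camera_from_world'];print(n,-T[:3,:3].T@T[:3,3],T[2,:3])
s=status.get_state();print(s)
E
```

```text
top [-0.02286521  0.01628501  1.4093506 ] [ 0.37034588 -0.00686924 -0.92886853]
scene [-0.08428535  0.65539973  0.59262318] [ 0.57822413 -0.63108363 -0.51709797]
{'clock': 0.1, 'joint_pos': array([-1.39559317e+00,  3.13936411e-01,  4.51224050e-02,  1.30361197e+00,
       -2.72361461e-05,  1.43117642e+00]), 'qvel': array([-0.00044081, -0.00271369,  0.00282878, -0.00035177,  0.00105884,
       -0.00053835]), 'tau': array([ 2.77545420e-03, -4.81724167e+01,  2.99244189e+01,  1.26140282e-02,
       -1.26677937e-04, -2.03814118e-06]), 'tcp_pos': array([ 0.17793225, -0.54625814,  0.20170396]), 'orientation': array([-8.14454081e-04,  9.87636036e-01,  1.56762227e-01, -2.81122177e-05]), 'wrist_force': array([-0.22050783,  0.59054847, -0.35690508]), 'ft_torque': array([-0.01793681,  0.04268858,  0.00345168]), 'grip_force': 0.0, 'finger_gap': 0.08540254309130589}
```

View pics/top0.png

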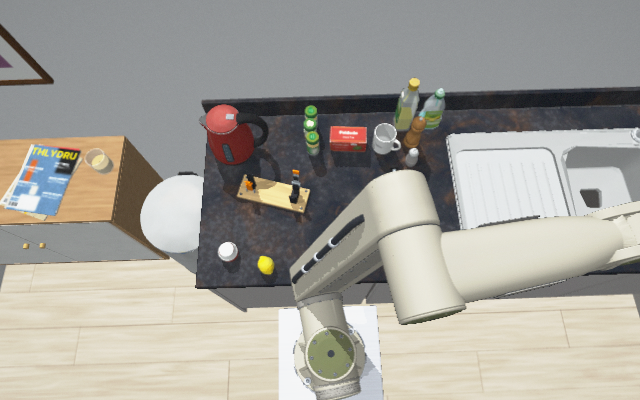

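View pics/scene0.png

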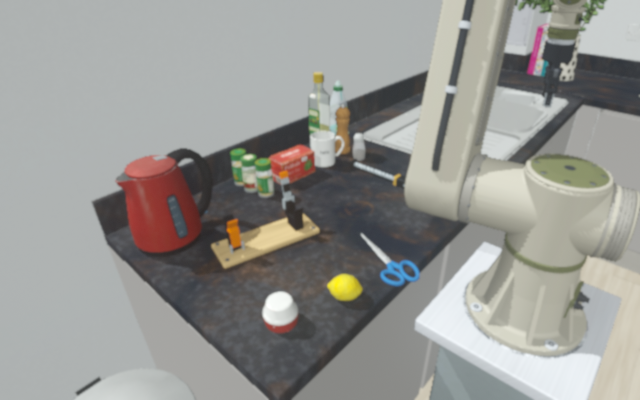

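The top view shows the holder base with corners at about (243,178), (310,188), (304,212) and (237,198). Its orange jaw is at (250,184), and the cradle with the raised strap is at (295,190). The scene view shows the rod at (355,165)–(400,182), with the arm hiding its handle. The timer is at (280,312), the mug at (322,150) and the salt shaker at (359,147).

```bash
python3 - <<'E'
from h import *
t=pickle.load(open('top0.pkl','rb'));s=pickle.load(open('scene0.pkl','rb'))
hsv=cv2.cvtColor(t['image'],cv2.COLOR_BGR2HSV)
m=cv2.inRange(hsv,(12,60,110),(30,200,255));m[:170]=0;m[220:]=0;m[:,:230]=0;m[:,320:]=0
m=cv2.morphologyEx(m,cv2.MORPH_CLOSE,np.ones((9,9)))
k=max(cv2.findContours(m,0,2)[0],key=cv2.contourArea)
r=cv2.minAreaRect(k);b=cv2.boxPoints(r);P=plane(t,b,.014);print(b,P,P.mean(0),[np.linalg.norm(P[i]-P[i-1]) for i in range(4)])
print('rod',plane(s,[(355,165),(396,179)],.014))
print('timer,mug,salt',plane(s,[(281,328),(322,163),(359,160)],0))
a=t['image'][165:225,225:325];b=s['image'][100:280,200:420]
cv2.imwrite('pics/c1.png',np.vstack([cv2.resize(a,(660,396),interpolation=2)[:,:660]]))
cv2.imwrite('pics/c2.png',cv2.resize(b,(660,540),interpolation=2))
E
```

```text
[[236.36258 196.69115]
 [241.97507 172.9941 ]
 [309.7023  189.03474]
 [304.0898  212.7318 ]] [[0.54069469 0.30925125 0.014     ]
 [0.63329586 0.29252277 0.014     ]
 [0.56073982 0.04661073 0.014     ]
 [0.47124649 0.0684763  0.014     ]] [0.55149422 0.17921526 0.014     ] [np.float64(0.2505905662937746), np.float64(0.09410004088350458), np.float64(0.2563924929726199), np.float64(0.09212578427868015)]
rod [[ 0.62073365 -0.25280627  0.014     ]
 [ 0.46821786 -0.25745786  0.014     ]]
timer,mug,salt [[ 0.32666853  0.34251991  0.        ]
 [ 0.73184478 -0.21708548  0.        ]
 [ 0.65048207 -0.31259885  0.        ]]
```

View pics/c2.png

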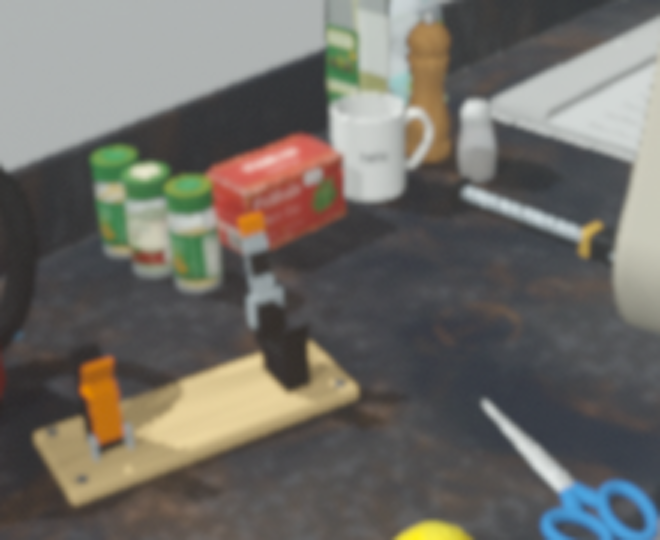

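The crop shows the whole holder. The clip with its orange jaw is at the far-left end, and the cradle with the leaning strap is at the right end. The rod's steel runs from (465,190) to its brass collar at (590,238), with the tip towards the salt shaker. I'll move to a hover above the rod.

Emit:
apply_moves --moves '[12,11.6,2,0,0,-0.28,12,11.6,2,0,0,-0.28,12,11.6,2,0,0,-0.28,12,11.6,2,0,0,-0.28,12,11.6,2,0,0,-0.28,12,11.6,2,0,0,-0.28,12,11.6,2,0,0,-0.28,12,11.6,2,0,0,-0.28,12,11.6,2,0,0,-0.28,12,11.6,2,0,0,-0.28,12,11.6,2,0,0,-0.28,12,11.6,2,0,0,-0.28,12,11.6,2,0,0,-0.28,12,11.6,2,0,0,-0.28,12,11.6,2,0,0,-0.28]'

```text
clock: 1.35
tcp_pos: [0.4769, -0.2579, 0.2521]
orientation: [-0.0, 1.0, 0.016, -0.0]
wrist_force: [-1.1, 0.2, -0.2]
finger_gap: 0.0856
grip_force: 0.0
```

```bash
python3 - <<'E'
from h import *
w=cam('wrist');pickle.dump(w,open('w1.pkl','wb'))
t=cam('top');pickle.dump(t,open('top1.pkl','wb'));
T=w['camera_from_world'];print(-T[:3,:3].T@T[:3,3],T[2,:3])
cv2.imwrite('pics/w1.png',w['image'])
E
```

```text
[ 0.55015394 -0.2565132   0.42318145] [-0.28275165 -0.00889931 -0.95915187]
```

View pics/w1.png

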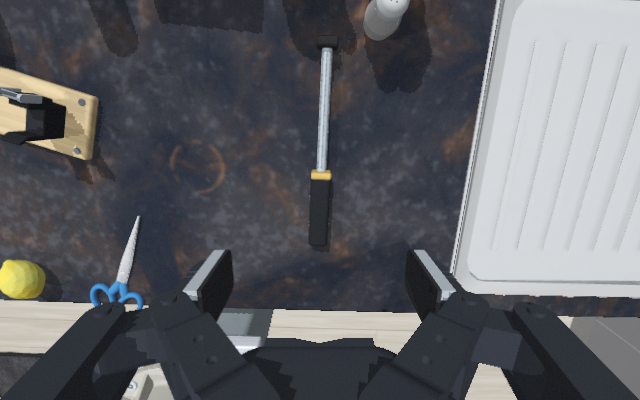

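The wrist view shows the whole rod. The end cap is at (328,42), the steel runs from (327,50) to (321,170), the collar is at (320,175), and the handle ends at (317,245).

```bash
python3 - <<'E'
from h import *
w=pickle.load(open('w1.pkl','rb'));im=w['image'];hsv=cv2.cvtColor(im,cv2.COLOR_BGR2HSV)
roi=np.zeros(im.shape[:2],np.uint8);roi[30:260,295:350]=1
b=cv2.inRange(hsv,(15,120,120),(32,255,255))*roi
s=cv2.inRange(hsv,(0,0,120),(180,70,255))*roi
pb=np.argwhere(b)[:,::-1];ps=np.argwhere(s)[:,::-1]
print(len(pb),len(ps))
P=plane(w,ps,.017);u=cv2.fitLine(P[:,:2].astype(np.float32),cv2.DIST_HUBER,0,.01,.01).ravel();d=u[:2]*np.sign(u[0]);n=np.array([-d[1],d[0]])
q=(P[:,:2]-u[2:])@d;print('steel',q.min(),q.max(),q.max()-q.min(),np.ptp((P[:,:2]-u[2:])@n))
B=plane(w,pb,.027)[:,:2];qb=(B-u[2:])@d;print('collar',qb.min(),qb.max(),B.mean(0),((B-u[2:])@n).min(),((B-u[2:])@n).max())
for e in((q.min()+.045),(q.max()-.112),qb.mean()+.05): print('origin',u[2:]+d*e)
print('angle',np.arctan2(d[1],d[0]))
print(status.get_state()['tcp_pos'])
E
```

```text
160 1187
steel -0.08252401100216529 0.07457033932127127 0.15709435032343655 0.012939712948381437
collar -0.09186676344516116 -0.07849656239411026 [ 0.47025795 -0.26144132] -0.013523121194021138 0.012946780761722948
origin [ 0.51880082 -0.26167468]
origin [ 0.51889516 -0.26167595]
origin [ 0.52025906 -0.26169428]
angle -0.0134366965
[ 0.47700948 -0.2579323   0.25233148]
```

Emit:
apply_moves --moves '[1.68,-0.15,-2,0,0,-0.045,1.68,-0.15,-3.5,0,0,-0.045,1.68,-0.15,-5,0,0,-0.045,1.68,-0.15,-6.5,0,0,-0.045,1.68,-0.15,-7.6,0,0,-0.045,1.68,-0.15,-8.4,0,0,-0.045,1.68,-0.15,-9,0,0,-0.045,1.68,-0.15,-9.3,0,0,-0.045,1.68,-0.15,-9.55,0,0,-0.045,1.68,-0.15,-9.55,0,0,-0.045]'

```text
clock: 2.28
tcp_pos: [0.5194, -0.2609, 0.0131]
orientation: [-0.0, 1.0, -0.006, -0.0]
wrist_force: [0.1, 0.2, 0.4]
finger_gap: 0.0855
grip_force: 0.0
```

Emit:
apply_moves --moves '[0,0,0,0,0,0,0,0,0,0,0,0,0,0,0,0,0,0,0,0,0,0,0,0,0,0,0,0,0,0,0,0,0,0,0,0,0,0,0,0,0,0,0,0,0,0,0,0]' --claw 0 --newtons 60

```text
clock: 2.95
tcp_pos: [0.5201, -0.2605, 0.0138]
orientation: [0.0, 1.0, -0.005, 0.0]
wrist_force: [0.3, -0.2, -0.7]
finger_gap: 0.0001
grip_force: 0.0
```

The fingers closed on nothing, so I'll look at what happened.

```bash
python3 - <<'E'
from h import *
w=cam('wrist','w2.png');pickle.dump(w,open('w2.pkl','wb'));s=cam('scene');pickle.dump(s,open('s2.pkl','wb'))
st=status.get_state();print(st['finger_gap'],st['tcp_pos'])
a=cv2.resize(s['image'][90:240,300:480],(480,400))
cv2.imwrite('pics/w2.png',np.hstack([cv2.resize(w['image'],(480,300)),cv2.resize(s['image'][110:222,300:420],(320,300))]))
E
```

```text
0.00014124363714760197 [ 0.52002605 -0.26048529  0.01378243]
```

View pics/w2.png

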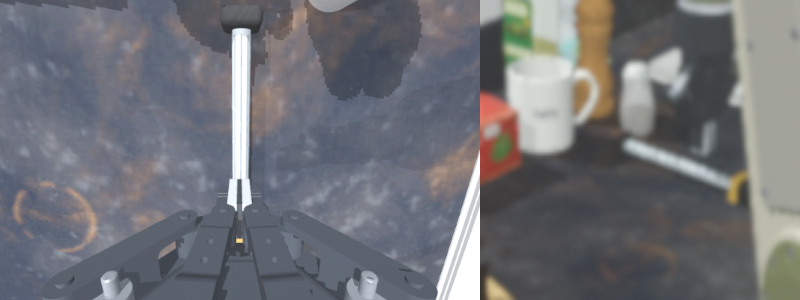

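The image shows the closed fingers at about (237,195), with the steel running under or between them up to (240,30). I'll check their height from the projections.

```bash
python3 - <<'E'
from h import *
w=pickle.load(open('w2.pkl','rb'));tc=status.get_state()['tcp_pos']
for dx in(.011,-.011):
  for z in(.006,.014,.025,.035,.045): print(dx,z,proj(w,[tc[0]+dx,tc[1],z])[0])
# collar & steel positions
print('collar top',proj(w,[.47,-.2614,.028]), 'steel@origin',proj(w,[.52,-.2617,.014]))
im=w['image'];cv2.imwrite('pics/w2c.png',cv2.resize(im[200:360,220:420],(800,640),interpolation=2)[:600])
E
```

```text
0.011 0.006 [317.21413947 215.05911019]
0.011 0.014 [317.14469184 219.30499459]
0.011 0.025 [317.03904634 225.76481364]
0.011 0.035 [316.93105069 232.36942563]
0.011 0.045 [316.80945159 239.80729398]
-0.011 0.006 [317.57609089 246.2545548 ]
-0.011 0.014 [317.52380122 251.63075965]
-0.011 0.025 [317.44454549 259.78087122]
-0.011 0.035 [317.36388623 268.07700923]
-0.011 0.045 [317.27350132 277.37551066]
collar top [[319.53011264 317.53662527]] steel@origin [[319.26592588 235.76507491]]
```

View pics/w2c.png

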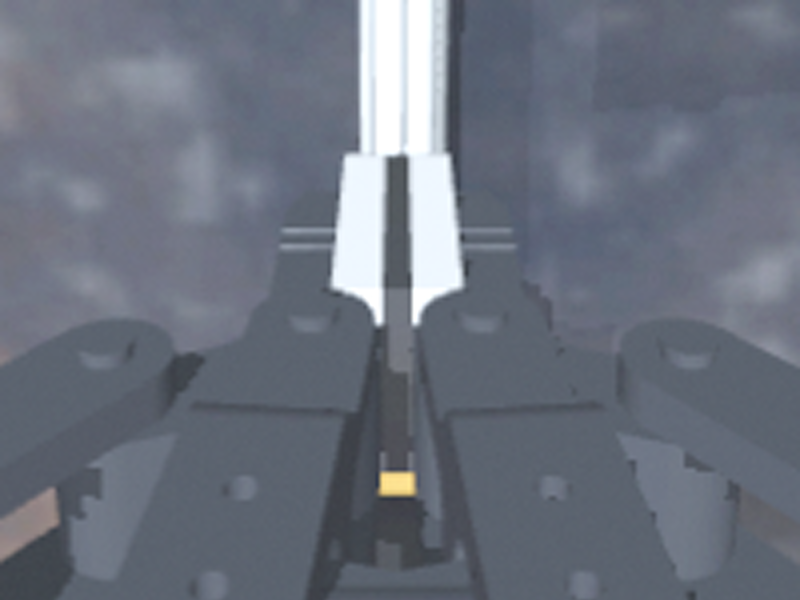

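```bash
python3 - <<'E'
from h import *
s=pickle.load(open('s2.pkl','rb'));tc=status.get_state()['tcp_pos']
for z in(.006,.014,.022,.03,.05,.08): print(z,proj(s,[[tc[0]+.011,tc[1],z],[tc[0]-.011,tc[1],z]]).round(1).tolist())
im=s['image'];print(proj(s,[[.474,-.2614,.014],[.63,-.2625,.014]]))
cv2.imwrite('pics/s2c.png',cv2.resize(im[130:200,340:440],(800,560),interpolation=cv2.INTER_NEAREST))
E
```

```text
0.006 [[379.3, 174.7], [385.1, 176.9]]
0.014 [[379.4, 172.4], [385.3, 174.6]]
0.022 [[379.5, 170.1], [385.4, 172.2]]
0.03 [[379.6, 167.8], [385.6, 169.9]]
0.05 [[379.9, 161.9], [385.9, 164.0]]
0.08 [[380.4, 153.0], [386.4, 155.0]]
[[395.10334214 177.92676528]
 [354.6028353  163.13747209]]
```

View pics/s2c.png

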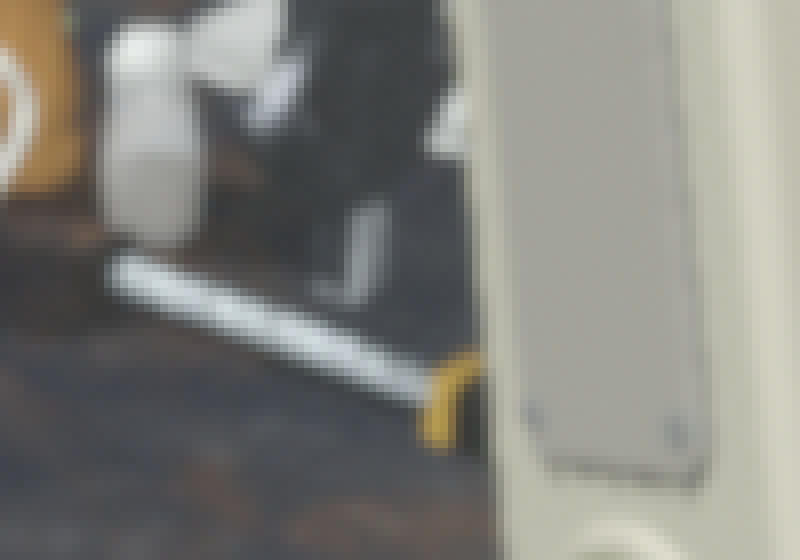

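The scene crop shows the pad tips at about (384,168), above the rod rather than around it. That puts them about 25 mm higher than the stated tool frame would. I'll check this against the open-finger picture.

```bash
python3 - <<'E'
from h import *
w=pickle.load(open('w1.pkl','rb'));tc=np.array([.477,-.2579,.2523])
print(w['camera_matrix'][0,0])
for dz in(-.008,.005,.015,.025,.035):
    print(dz,[proj(w,tc+[dx,dy,dz]).round(0).tolist()[0] for dx in(.011,-.011) for dy in(.0427,-.0427)])
E
```

```text
293.18358300088244
-0.008 [[252.0, 213.0], [384.0, 217.0], [253.0, 244.0], [381.0, 248.0]]
0.005 [[247.0, 220.0], [388.0, 224.0], [248.0, 253.0], [385.0, 257.0]]
0.015 [[243.0, 226.0], [392.0, 230.0], [244.0, 260.0], [389.0, 265.0]]
0.025 [[238.0, 232.0], [397.0, 237.0], [240.0, 269.0], [393.0, 274.0]]
0.035 [[233.0, 240.0], [402.0, 245.0], [235.0, 279.0], [397.0, 283.0]]
```

Emit:
apply_moves --moves '[0,0,0,0,0,0,0,0,0,0,0,0,0,0,0,0,0,0,0,0,0,0,0,0,0,0,0,0,0,0,0,0,0,0,0,0]' --claw 50

```text
clock: 3.55
tcp_pos: [0.5201, -0.2605, 0.0137]
orientation: [0.0, 1.0, -0.005, -0.0]
wrist_force: [-0.4, -0.1, -0.7]
finger_gap: 0.0431
grip_force: 0.0
```

Both views agree: the real pads sit about 25–30 mm behind where the reported TCP implies. I'll descend in stages and watch the force.

Emit:
apply_moves --moves '[0,0,-0.25,0,0,0,0,0,-0.5,0,0,0,0,0,-0.65,0,0,0,0,0,-0.72,0,0,0,0,0,-0.72,0,0,0,0,0,-0.72,0,0,0]'

```text
clock: 4.05
tcp_pos: [0.5198, -0.2604, -0.0045]
orientation: [-0.0, 1.0, -0.005, -0.0]
wrist_force: [0.3, 0.7, -0.1]
finger_gap: 0.0427
grip_force: 0.0
```

```bash
python3 - <<'E'
from h import *
s=cam('scene');w=cam('wrist');st=status.get_state();print(st['tcp_pos'],st['wrist_force'])
a=cv2.resize(s['image'][130:200,340:440],(571,400),interpolation=2)
b=cv2.resize(w['image'][140:340,260:380],(229,400),interpolation=2)
cv2.imwrite('pics/d3.png',np.hstack([a,b]))
E
```

```text
[ 0.5201832  -0.26066527 -0.00409532] [-0.03644317  0.32407219  0.2685112 ]
```

View pics/d3.png

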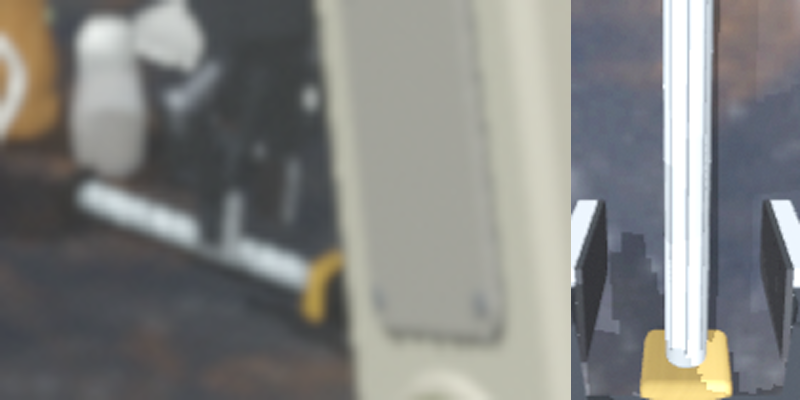

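The TCP reads −4 mm with no contact, which confirms the offset. The near finger now crosses the rod at about (230,250). I'll go 6 mm lower and close.

Emit:
apply_moves --moves '[0,0,-0.12,0,0,0,0,0,-0.24,0,0,0,0,0,-0.24,0,0,0]'

```text
clock: 4.4
tcp_pos: [0.5197, -0.2603, -0.0108]
orientation: [-0.0, 1.0, -0.005, -0.0]
wrist_force: [-0.4, 0.5, 0.6]
finger_gap: 0.0429
grip_force: 0.0
```

Emit:
apply_moves --moves '[0,0,0,0,0,0,0,0,0,0,0,0,0,0,0,0,0,0,0,0,0,0,0,0,0,0,0,0,0,0,0,0,0,0,0,0]' --claw 0 --newtons 60

```text
clock: 4.9
tcp_pos: [0.5212, -0.2614, -0.0083]
orientation: [0.001, 1.0, -0.005, 0.001]
wrist_force: [-2.0, 0.7, 8.8]
finger_gap: 0.0003
grip_force: 4.6
```

Emit:
apply_moves --moves '[0,0,0.3,0,0,0,0,0,0.3,0,0,0,0,0,0.3,0,0,0,0,0,0.3,0,0,0,0,0,0.3,0,0,0,0,0,0,0,0,0,0,0,-0.25,0,0,0,0,0,-0.45,0,0,0,0,0,-0.5,0,0,0,0,0,-0.5,0,0,0]' --claw 50

```text
clock: 5.73
tcp_pos: [0.5192, -0.26, -0.0239]
orientation: [-0.001, 1.0, -0.005, -0.001]
wrist_force: [-0.6, 0.1, -0.5]
finger_gap: 0.0428
grip_force: 0.0
```

Emit:
apply_moves --moves '[0,0,0,0,0,0,0,0,0,0,0,0,0,0,0,0,0,0,0,0,0,0,0,0,0,0,0,0,0,0,0,0,0,0,0,0]' --claw 0 --newtons 60

```text
clock: 6.23
tcp_pos: [0.5203, -0.2607, -0.0223]
orientation: [0.0, 1.0, -0.005, 0.0]
wrist_force: [-0.5, 0.7, 2.3]
finger_gap: 0.0102
grip_force: 58.8
```

The gap is 10 mm on 13 mm steel, so the pads hold only the top of the rod. I'll go 7 mm deeper.

Emit:
apply_moves --moves '[0,0,0,0,0,0,0,0,0,0,0,0,0,0,0,0,0,0,0,0,0,0,0,0,0,0,-0.15,0,0,0,0,0,-0.28,0,0,0,0,0,-0.28,0,0,0]' --claw 40

```text
clock: 6.82
tcp_pos: [0.5202, -0.2606, -0.0295]
orientation: [0.0, 1.0, -0.005, 0.0]
wrist_force: [-0.6, 0.2, 4.6]
finger_gap: 0.0344
grip_force: 2.4
```

Emit:
apply_moves --moves '[0,0,0,0,0,0,0,0,0,0,0,0,0,0,0,0,0,0,0,0,0,0,0,0,0,0,0,0,0,0,0,0,0,0,0,0]' --claw 0 --newtons 60

```text
clock: 7.32
tcp_pos: [0.5213, -0.2609, -0.0283]
orientation: [0.001, 1.0, -0.005, 0.001]
wrist_force: [0.3, 1.5, 10.5]
finger_gap: 0.0107
grip_force: 59.3
```

The tips now touch the worktop lightly, and the steel is held with 59 N. The rod axis is therefore about 42 mm above the reported TCP. I'll lift.

Emit:
apply_moves --moves '[0,0,0.3,0,0,0,0,0,1,0,0,0,0,0,2,0,0,0,0,0,3.5,0,0,0,0,0,5,0,0,0,0,0,6.5,0,0,0,0,0,7,0,0,0,0,0,7,0,0,0]' --newtons 90

```text
clock: 7.98
tcp_pos: [0.5222, -0.262, 0.1496]
orientation: [0.002, 1.0, -0.005, 0.003]
wrist_force: [0.7, -1.3, -1.4]
finger_gap: 0.0097
grip_force: 87.9
```

```bash
python3 - <<'E'
from h import *
w=cam('wrist');c=w['image'];st=status.get_state();print(st['tcp_pos'],st['wrist_force'],st['ft_torque'],st['finger_gap'])
hsv=cv2.cvtColor(c,cv2.COLOR_BGR2HSV)
# holder wood in top from 1st hover
t=pickle.load(open('top1.pkl','rb'));s=pickle.load(open('s2.pkl','rb'))
for n,cc in(('top',t),('scene',s)):
    h=cv2.cvtColor(cc['image'],cv2.COLOR_BGR2HSV);m=cv2.inRange(h,(12,60,110),(30,200,255))
    m=cv2.morphologyEx(m,cv2.MORPH_CLOSE,np.ones((15,15)))
    k=[k for k in cv2.findContours(m,0,2)[0] if 500<cv2.contourArea(k)]
    for q in k:
        P=plane(cc,q.reshape(-1,2),.014)[:,:2].astype(np.float32)
        (cx,cy),sz,a=cv2.minAreaRect(P)
        if .2<max(sz)<.35: print(n,cx,cy,sz,a,cv2.boxPoints(((cx,cy),sz,a)).round(4).tolist())
    o=cv2.inRange(h,(5,180,150),(14,255,255))
    for q in cv2.findContours(o,0,2)[0]:
        if cv2.contourArea(q)>15: print(n,'orange',cv2.boundingRect(q),cv2.contourArea(q))
E
```

```text
[ 0.52089936 -0.26119333  0.14665159] [-0.40205547 -0.20883056 -3.20259212] [ 0.00827945 -0.026628    0.01762809] 0.009604633440766201
top orange (25, 172, 6, 8) 15.5
scene 0.5329627394676208 0.19820794463157654 (0.2608674168586731, 0.22204545140266418) 48.88188171386719 [[0.3634999990463257, 0.17299999296665192], [0.5307999849319458, 0.026900000870227814], [0.7024000287055969, 0.22349999845027924], [0.535099983215332, 0.3695000112056732]]
```

Emit:
apply_moves --moves '[-0.5,1.5,1,0,0,0,-1,3,2,0,0,0,-1.3,4.5,2,0,0,0,-1.6,6,2,0,0,0,-1.6,7.5,2,0,0,0,-1.6,8.6,2,0,0,0,-1.6,9.2,2,0,0,0,-1.6,9.2,2,0,0,0,-1.6,9.2,2,0,0,0]'

```text
clock: 8.78
tcp_pos: [0.4787, -0.0296, 0.1931]
orientation: [-0.0, 1.0, -0.004, -0.002]
wrist_force: [1.1, -0.7, -1.6]
finger_gap: 0.0099
grip_force: 88.2
```

```bash
python3 - <<'E'
from h import *
w=cam('wrist','w4.png');pickle.dump(w,open('w4.pkl','wb'));st=status.get_state();print(st['tcp_pos'],st['wrist_force'],st['finger_gap'])
T=w['camera_from_world'];print(-T[:3,:3].T@T[:3,3])
E
```

```text
[ 0.47906822 -0.03041181  0.19340801] [ 0.22113947 -0.36277597 -1.17166818] 0.009943860973272444
[ 0.55250062 -0.0311627   0.3638923 ]
```

View pics/w4.png

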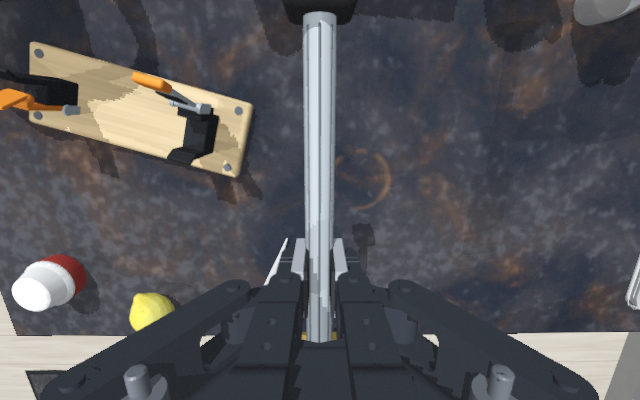

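The wrist view shows the base screws at about (39,53), (37,115), (238,110) and (227,168). The cradle is at (195,130), the strap tab at (152,82) and the jaw at (20,100). I'll fit the holder pose from these.

```bash
python3 - <<'E'
from h import *
w=pickle.load(open('w4.pkl','rb'));im=w['image']
hsv=cv2.cvtColor(im,cv2.COLOR_BGR2HSV)
m=cv2.inRange(hsv,(12,50,90),(30,220,255));m[:,265:]=0;m[190:]=0
m=cv2.morphologyEx(m,cv2.MORPH_OPEN,np.ones((3,3)))
pts=np.argwhere(m)[:,::-1]
P=plane(w,pts,.014)[:,:2].astype(np.float32)
(cx,cy),sz,a=cv2.minAreaRect(P);print('rect',cx,cy,sz,a)
# screws: refine by darkest/greyest centroid
S=[]
for x,y in[(39,53),(37,115),(238,110),(227,168)]:
    r=6;g=hsv[y-r:y+r+1,x-r:x+r+1,1].astype(float);k=(g<90)
    ys,xs=np.nonzero(k);q=(x-r+xs.mean(),y-r+ys.mean()) if k.any() else (x,y);S.append(q)
S=np.array(S);Q=plane(w,S,.014)[:,:2];print(S.round(1).tolist(),Q.round(4).tolist(),'mean',Q.mean(0))
ax=(Q[0]+Q[1]-Q[2]-Q[3])/2;print('ax',np.arctan2(ax[1],ax[0]),np.linalg.norm(ax),'edges',np.arctan2(*(Q[0]-Q[2])[::-1]),np.arctan2(*(Q[1]-Q[3])[::-1]),np.linalg.norm(Q[0]-Q[1]),np.linalg.norm(Q[2]-Q[3]))
# long edge fits in the world
for row in('top','bot'):
    L=[]
    for x in range(70,230,2):
        ys=np.nonzero(m[:,x])[0]
        if len(ys): L.append((x,ys.min()-.5 if row=='top' else ys.max()+.5))
    E=plane(w,L,.014)[:,:2].astype(np.float32);v=cv2.fitLine(E,cv2.DIST_HUBER,0,.01,.01).ravel();print(row,v,np.arctan2(v[1],v[0]),np.abs((E-v[2:])@[-v[1],v[0]]).max())
E
```

```text
rect 0.5602982640266418 0.1914767622947693 (0.28246957063674927, 0.09053528308868408) 73.73406219482422
[[39.0, 53.0], [37.0, 116.1], [238.0, 110.0], [227.0, 168.0]] [[0.6197, 0.2758], [0.5531, 0.2964], [0.5571, 0.0614], [0.4902, 0.0804]] mean [0.55501553 0.17850792]
ax 1.2872010224527473 0.22423496686578528 edges 1.2866614234911264 1.2877367334319993 0.06970873468898907 0.06945974752595452
top [0.27848    0.960442   0.59693813 0.15678127] 1.2885852 0.00081399037
bot [0.28009912 0.9599711  0.51627606 0.20167148] 1.286899 0.075351134
```

```bash
python3 - <<'E'
from h import *
w=pickle.load(open('w4.pkl','rb'));im=w['image']
hsv=cv2.cvtColor(im,cv2.COLOR_BGR2HSV)
m=cv2.inRange(hsv,(0,0,130),(180,70,255));m[:,:295]=0;m[:,345:]=0
L=[]
for y in range(14,230,3):
    xs=np.nonzero(m[y])[0]
    if len(xs)>8: L.append((xs.min(),xs.max()+1,y))
L=np.array(L,float)
c=np.c_[(L[:,0]+L[:,1])/2,L[:,2]]
P=plane(w,c,.235);v=cv2.fitLine(P[:,:2].astype(np.float32),cv2.DIST_HUBER,0,.01,.01).ravel();print(v,np.arctan2(v[1],v[0]) if v[0]>0 else np.arctan2(-v[1],-v[0]))
A=plane(w,np.c_[L[:,0],L[:,2]],.235);B=plane(w,np.c_[L[:,1],L[:,2]],.235);wd=np.linalg.norm(A-B,axis=1)
print('width mm along',np.c_[P[::8,0],wd[::8]*1000].round(4).tolist())
ys=np.nonzero(m[:,320])[0];print('steel far end',plane(w,[(320,ys.min())],.235))
E
```

```text
[ 0.9999743  -0.00716991  0.55737275 -0.03119038] -0.007169974
width mm along [[0.5895, 10.8429], [0.5811, 12.6388], [0.5724, 12.8976], [0.5634, 13.1694], [0.5539, 13.0346], [0.544, 12.8959], [0.5337, 13.1928], [0.5229, 13.5061], [0.5115, 12.9144]]
steel far end [[ 0.59055895 -0.03181473  0.235     ]]
```

The rod is level in the grip, with 13 mm apparent width all along. Its origin lies at the TCP, with yaw −0.007. The holder is at (0.555, 0.1785) with yaw 1.287. I'll move above it.

Emit:
apply_moves --moves '[0.2,0.6,0,0,0,0.11,0.5,1.4,0,0,0,0.22,0.8,2.2,0,0,0,0.33,1.1,3,0,0,0,0.44,1.4,3.8,0,0,0,0.55,1.7,4.6,0,0,0,0.66,2,5.4,0,0,0,0.77,2.3,6.2,0,0,0,0.88,2.5,6.9,0,0,0,0.99,2.7,7.5,0,0,0,1.1,2.9,8,0,0,0,1.2,3.05,8.36,0,0,0,1.294,3.05,8.36,0,0,0,1.294,3.05,8.36,0,0,0,1.294,3.05,8.36,0,0,0,1.294,3.05,8.36,0,0,0,1.294]'

```text
clock: 10.17
tcp_pos: [0.5561, 0.1772, 0.1949]
orientation: [-0.0, 0.802, 0.597, -0.0]
wrist_force: [-0.2, 0.3, -1.0]
finger_gap: 0.0098
grip_force: 88.2
```

```bash
cat > chk.py <<'E'
from h import *
from scipy.spatial.transform import Rotation as R
st=status.get_state();q=st['orientation'];M=R.from_quat([q[1],q[2],q[3],q[0]]).as_matrix()
O=np.array([.555,.1785]);a=1.287;ex=np.array([np.cos(a),np.sin(a)]);ey=np.array([-ex[1],ex[0]])
d=st['tcp_pos'][:2]-O
print(st['clock'],'tcp',st['tcp_pos'].round(4),'holder xy',(d@ex).round(4),(d@ey).round(4),'yaw',np.arctan2(M[1,0],M[0,0]).round(4),'zdir',M[:,2].round(4),'F',st['wrist_force'].round(1),'gap',st['finger_gap'].round(4),'q',st['joint_pos'].round(2))
E
python3 - <<'E'
from chk import *
w=cam('wrist');pickle.dump(w,open('w5.pkl','wb'))
E
```

```text
Traceback (most recent call last):
  File "chk.py", line 6, in <module>
    print(st['clock'],'tcp',st['tcp_pos'].round(4),'holder xy',(d@ex).round(4),(d@ey).round(4),'yaw',np.arctan2(M[1,0],M[0,0]).round(4),'zdir',M[:,2].round(4),'F',st['wrist_force'].round(1),'gap',st['finger_gap'].round(4),'q',st['joint_pos'].round(2))
                                                                                                                                                                                                    ^^^^^^^^^^^^^^^^^^^^^^
AttributeError: 'float' object has no attribute 'round'
```

Emit:
apply_moves --moves '[-0.04,0.05,-1,0,0,0,-0.04,0.05,-2,0,0,0,-0.04,0.05,-3,0,0,0,-0.04,0.05,-4,0,0,0,-0.04,0.05,-4.7,0,0,0,-0.04,0.05,-5,0,0,0,-0.04,0.05,-5,0,0,0,-0.04,0.05,-5,0,0,0]'

```text
clock: 10.83
tcp_pos: [0.5555, 0.1793, 0.0708]
orientation: [0.0, 0.801, 0.598, 0.0]
wrist_force: [-0.0, 0.2, -1.5]
finger_gap: 0.0097
grip_force: 88.2
```

```bash
sed -i "s/st\['finger_gap'\].round(4)/round(st['finger_gap'],4)/" chk.py; python3 - <<'E'
from chk import *
w=cam('wrist');pickle.dump(w,open('w5.pkl','wb'));s=cam('scene')
a=w['image'][0:300,160:480]
b=cv2.resize(s['image'][150:290,190:350],(457,400),interpolation=2)
cv2.imwrite('pics/d5.png',np.hstack([cv2.resize(a,(343,400))[:, :343],b]))
for p in ((80,0,60),(80,0,95),(80,-15,95),(80,15,95)):
    P=O+ex*p[0]/1e3+ey*p[1]/1e3;print(p,proj(w,[*P,p[2]/1e3]),proj(s,[*P,p[2]/1e3]))
E
```

```text
10.8333 tcp [0.5555 0.1793 0.0708] holder xy 0.0009 -0.0002 yaw 1.2827 zdir [ 2.e-04 -1.e-04 -1.e+00] F [-0.   0.2 -1.5] gap 0.0097 q [ 0.17  0.4  -0.16  1.01 -0.    2.03]
(80, 0, 60) [[315.01111383 100.8515564 ]] [[232.33046201 230.1190931 ]]
(80, 0, 95) [[314.0811396   97.46409945]] [[230.06079941 217.45723723]]
(80, -15, 95) [[345.73111265  97.35534932]] [[227.7437285  214.36413543]]
(80, 15, 95) [[282.44294358  97.60414004]] [[232.43733667 220.6279093 ]]
```

View pics/d5.png

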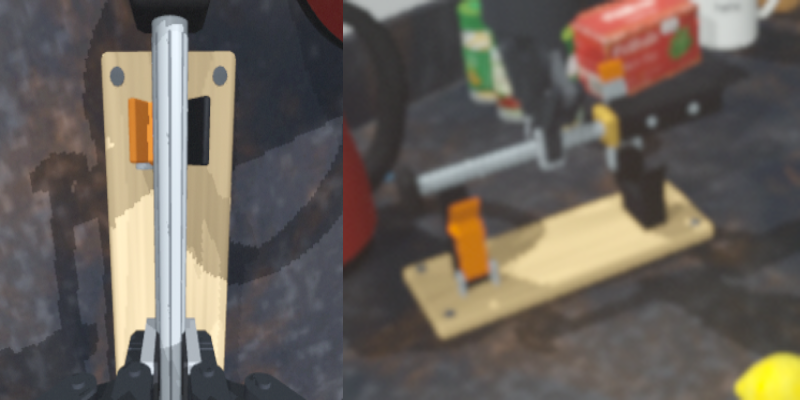

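The wrist crop (left) shows the steel at column 170, centred between the orange jaw (130–152) and the black tine (188–210). The scene crop (right) shows the collar just on the clip side of the cradle. I'll lower the rod.

Emit:
apply_moves --moves '[-0.02,0,-0.4,0,0,0,-0.02,-0.02,-0.8,0,0,0,-0.02,-0.02,-1.1,0,0,0,-0.02,-0.02,-1.1,0,0,0,-0.02,-0.02,-1.25,0,0,0,-0.02,-0.02,-1.4,0,0,0,-0.02,-0.02,-1.4,0,0,0]' --newtons 120

```text
clock: 11.52
tcp_pos: [0.5553, 0.1794, 0.0354]
orientation: [0.0, 0.801, 0.599, 0.001]
wrist_force: [0.5, -0.4, 1.5]
finger_gap: 0.0089
grip_force: 118.5
```

```bash
python3 -c "from chk import *;print(st['ft_torque'])"
```

```text
11.5167 tcp [0.5553 0.1794 0.0354] holder xy 0.001 -0.0 yaw 1.2838 zdir [ 1.e-03  5.e-04 -1.e+00] F [ 0.5 -0.4  1.5] gap 0.0089 q [ 0.17  0.43 -0.21  0.93  0.    2.03]
[ 0.24490576 -0.05172761  0.04956147]
```

The steel has met the nose with the axis at about 0.077. I'll press on in small steps.

Emit:
apply_moves --moves '[0,0,-0.1,0,0,0,0,0,-0.2,0,0,0,0,0,-0.3,0,0,0,0,0,-0.3,0,0,0]'

```text
clock: 11.85
tcp_pos: [0.5558, 0.1799, 0.029]
orientation: [0.0, 0.801, 0.599, 0.001]
wrist_force: [-0.5, 0.1, 6.2]
finger_gap: 0.0089
grip_force: 119.0
```

```bash
python3 -c "from chk import *;print(st['ft_torque'])"
```

```text
11.85 tcp [0.5558 0.1799 0.029 ] holder xy 0.0016 -0.0004 yaw 1.2842 zdir [ 0.0025  0.0016 -1.    ] F [-0.5  0.1  6.2] gap 0.0089 q [ 0.18  0.44 -0.22  0.91  0.    2.03]
[ 0.59456106 -0.09798495  0.05837656]
```

Emit:
apply_moves --moves '[-0.02,-0.04,-0.1,0,0,0,-0.02,-0.04,-0.2,0,0,0,-0.02,-0.04,-0.3,0,0,0,-0.02,-0.04,-0.3,0,0,0]'

```text
clock: 12.18
tcp_pos: [0.5539, 0.178, 0.0197]
orientation: [0.0, 0.801, 0.599, -0.0]
wrist_force: [1.0, -1.1, -1.9]
finger_gap: 0.0091
grip_force: 117.8
```

```bash
python3 -c "from chk import *;print(st['ft_torque'])"
```

```text
12.1833 tcp [0.5539 0.178  0.0197] holder xy -0.0008 0.0009 yaw 1.2837 zdir [-6.e-04 -7.e-04 -1.e+00] F [ 1.  -1.1 -1.9] gap 0.0091 q [ 0.17  0.44 -0.23  0.9  -0.    2.03]
[-0.03385718 -0.05976548 -0.00920673]
```

The force dropped away, so the steel snapped past the nose. I'll press gently to the seat.

Emit:
apply_moves --moves '[0,0,-0.06,0,0,0,0,0,-0.12,0,0,0,0,0,-0.16,0,0,0,0,0,-0.16,0,0,0]'

```text
clock: 12.52
tcp_pos: [0.5537, 0.178, 0.0178]
orientation: [0.0, 0.801, 0.599, -0.0]
wrist_force: [-4.6, -1.6, 12.7]
finger_gap: 0.0092
grip_force: 120.0
```

```bash
python3 -c "from chk import *;print(st['ft_torque'])"
```

```text
12.5167 tcp [0.5537 0.178  0.0178] holder xy -0.0008 0.0011 yaw 1.2839 zdir [-3.e-04 -5.e-04 -1.e+00] F [-4.6 -1.6 12.7] gap 0.0092 q [ 0.17  0.44 -0.24  0.89 -0.    2.03]
[-0.30244196  1.0515508  -0.02996549]
```

It is seated: 14 N at an axis height of 0.060. I'll release and rise.

Emit:
apply_moves --moves '[0,0,0,0,0,0,0,0,0,0,0,0,0,0,0,0,0,0,0,0,0,0,0,0,0,0,0,0,0,0,0,0,0,0,0,0,0,0,1,0,0,0,0,0,2.5,0,0,0,0,0,4,0,0,0,0,0,5,0,0,0,0,0,5,0,0,0,0,0,5,0,0,0]' --claw 60

```text
clock: 13.52
tcp_pos: [0.5558, 0.1785, 0.1432]
orientation: [0.001, 0.801, 0.599, 0.002]
wrist_force: [0.3, 0.1, -1.5]
finger_gap: 0.0511
grip_force: 0.0
```

```bash
python3 - <<'E'
from chk import *
w=cam('wrist');s=cam('scene');t=cam('top')
for n,c in(('w6',w),('s6',s),('t6',t)): pickle.dump(c,open(n+'.pkl','wb'))
H=lambda p:[*(O+ex*p[0]/1e3+ey*p[1]/1e3),p[2]/1e3]
def hold(P): d=P[:,:2]-O; return np.c_[d@ex,d@ey]*1e3
hs=cv2.cvtColor(w['image'],cv2.COLOR_BGR2HSV)
m=cv2.inRange(hs,(0,0,130),(180,60,255))
L=[]
for y in range(0,230,2):
    x0=int(proj(w,H((60,0,60)))[0,0]);r=m[y,x0-25:x0+25];xs=np.nonzero(r)[0]
    if len(xs)>8:L.append((x0-25+xs.min(),x0-25+xs.max()+1,y))
L=np.array(L,float);A=hold(plane(w,L[:,[0,2]],.06));B=hold(plane(w,L[:,[1,2]],.06))
print('steel x,ymid,width');print(np.c_[(A+B)/2,B[:,1]-A[:,1]][::5].round(1))
for n,c in(('w',w),('s',s)):
    h=cv2.cvtColor(c['image'],cv2.COLOR_BGR2HSV)
    o=cv2.inRange(h,(5,170,120),(16,255,255))
    for q in cv2.findContours(o,0,2)[0]:
        if cv2.contourArea(q)>12: print(n,'orange',cv2.boundingRect(q))
    o=cv2.inRange(h,(17,120,120),(32,255,255))
    for q in cv2.findContours(o,0,2)[0]:
        if cv2.contourArea(q)>12: print(n,'brass',cv2.boundingRect(q),cv2.moments(q)['m10']/cv2.moments(q)['m00'],cv2.moments(q)['m01']/cv2.moments(q)['m00'])
print('expect collar',proj(s,[H((-50,0,60)),H((-50,0,80)),H((-50,14,60))]).round(1).tolist(),'jaw top',proj(s,H((80,15,95))),'nose',proj(s,H((80,6,71))))
E
```

```text
13.5167 tcp [0.5558 0.1785 0.1432] holder xy 0.0002 -0.0008 yaw 1.2839 zdir [ 4.3e-03  7.0e-04 -1.0e+00] F [ 0.3  0.1 -1.5] gap 0.0511 q [ 0.17  0.35 -0.05  1.17 -0.    2.03]
steel x,ymid,width
[[106.1  -1.6 -11.2]
 [ 98.7  -0.8 -12.9]
 [ 91.   -4.   -9.8]
 [ 64.1  -2.3 -10.1]
 [ 55.9  -1.4 -13.6]
 [ 47.5  -1.4 -13.7]
 [ 39.   -1.3 -13.8]
 [ 30.3  -1.3 -14. ]
 [ 21.5  -1.3 -14.1]
 [ 12.5  -1.2 -14.2]
 [  3.3  -1.2 -14.4]
 [ -6.1  -1.1 -14.5]
 [-15.7  -1.1 -14.7]
 [-25.5  -1.1 -14.8]]
w orange (370, 315, 11, 28)
w orange (292, 87, 23, 34)
w brass (493, 251, 19, 9) 502.3404255319149 253.5496453900709
w brass (302, 244, 31, 20) 316.60819411296734 255.236276849642
w brass (593, 221, 23, 8) 604.2717391304348 223.67753623188403
w brass (41, 212, 65, 54) 73.61079966492686 238.14988079128807
s orange (227, 220, 13, 28)
s orange (278, 170, 11, 8)
s brass (327, 274, 36, 27) 344.5884682009403 287.0796832467211
s brass (229, 227, 8, 14) 233.58232931726906 232.43775100401604
s brass (281, 207, 9, 14) 285.69767441860466 212.63565891472865
s brass (337, 109, 12, 44) 342.84728033472805 124.65899581589959
s brass (314, 74, 9, 9) 317.72698412698406 77.94603174603175
expect collar [[283.1, 212.6], [282.5, 205.7], [285.7, 215.3]] jaw top [[232.43733667 220.6279093 ]] nose [[232.56459006 227.47903625]]
```

```bash
python3 - <<'E'
from chk import *
w,s,t=[pickle.load(open(n+'6.pkl','rb')) for n in'wst']
H=lambda p:[*(O+ex*p[0]/1e3+ey*p[1]/1e3),p[2]/1e3]
hold=lambda P:(np.r_[(P[:2]-O)@ex,(P[:2]-O)@ey,P[2]]*1e3).round(1)
# collar top face corners: w expected vs seen
print('w collar expected',proj(w,[H(p) for p in((-45,14,74),(-45,-14,74),(-55,14,74),(-55,-14,74),(-45,14,46),(-45,-14,46))]).round(1).tolist())
print('s collar expected',proj(s,[H(p) for p in((-45,14,74),(-45,-14,74),(-55,14,74),(-55,-14,74),(-45,14,46),(-55,14,46))]).round(1).tolist())
for c,x0,x1,y0,y1 in((w,295,340,235,275),(s,276,294,200,226)):
    h=cv2.cvtColor(c['image'],cv2.COLOR_BGR2HSV);b=cv2.inRange(h,(15,100,60),(34,255,255))[y0:y1,x0:x1]
    print(*[''.join('#' if v else '.' for v in r)+str(y0+i) for i,r in enumerate(b)],sep='\n')
hs=cv2.cvtColor(w['image'],cv2.COLOR_BGR2GRAY)
for y in(60,150,220): print(y,hs[y,295:340].tolist())
for x in(100,50,0,-20):print(x,proj(w,[H((x,6.5,60)),H((x,-6.5,60))]).round(1).tolist())
E
```

```text
13.6667 tcp [0.5532 0.178  0.1397] holder xy -0.001 0.0016 yaw 1.2838 zdir [-2.5e-03 -5.0e-04 -1.0e+00] F [ 0.5 -0.5 -0.5] gap 0.0513 q [ 0.17  0.35 -0.05  1.17 -0.    2.03]
w collar expected [[300.3, 250.0], [331.5, 249.9], [300.5, 260.0], [331.4, 259.9], [301.9, 237.5], [330.2, 237.4]]
s collar expected [[283.4, 211.1], [278.2, 205.8], [287.2, 209.8], [281.9, 204.6], [284.3, 220.8], [288.0, 219.5]]
.............................................235
.............................................236
.............................................237
.............................................238
.............................................239
.............................................240
.............................................241
.............................................242
.............................................243
.........######...............#####..........244
........#######...............######.........245
........#######...............#######........246
.......########..............########........247
.......########..............########........248
.......###
[... 1931 characters left out ...]
 46, 40, 41, 40, 39, 42, 39, 40, 40, 40, 42, 40, 39, 39, 36, 35, 33, 59, 151, 165, 164, 162, 161]
150 [220, 223, 224, 220, 217, 215, 215, 216, 217, 216, 216, 219, 222, 206, 165, 132, 143, 178, 197, 193, 196, 161, 182, 214, 220, 220, 193, 167, 183, 159, 150, 156, 157, 156, 156, 154, 153, 153, 153, 151, 151, 149, 150, 151, 151]
220 [224, 224, 225, 227, 225, 223, 220, 219, 220, 220, 219, 217, 219, 221, 179, 140, 136, 171, 191, 204, 211, 172, 182, 212, 219, 219, 186, 165, 174, 206, 214, 211, 213, 212, 210, 201, 197, 199, 196, 193, 193, 195, 198, 197, 196]
100 [[307.0, 78.2], [323.1, 78.2]]
50 [[307.8, 141.1], [323.0, 141.1]]
0 [[308.5, 197.5], [322.9, 197.5]]
-20 [[308.8, 218.4], [322.9, 218.4]]
```

Both views put the collar within 2–3 mm of its stowed place and at the right height. As a check that the clip end is home, I'll shut the fingers and press lightly on the steel near the clip.

Emit:
apply_moves --moves '[0.2,0.8,0,0,0,0,0.56,1.85,0,0,0,0,0.56,1.85,0,0,0,0,0.56,1.85,0,0,0,0,0.56,1.85,0,0,0,0,0.56,1.85,0,0,0,0,0.56,1.85,-1,0,0,0,0.56,1.85,-2,0,0,0,0.56,1.85,-3,0,0,0,0.56,1.85,-3.6,0,0,0,0.56,1.85,-3.8,0,0,0,0.56,1.85,-3.8,0,0,0,0.56,1.85,-3.8,0,0,0]' --claw 0 --newtons 40

```text
clock: 14.75
tcp_pos: [0.5685, 0.224, 0.0469]
orientation: [0.0, 0.801, 0.598, 0.0]
wrist_force: [-0.6, 0.9, 1.2]
finger_gap: -0.0002
grip_force: 0.0
```

```bash
python3 -c "from chk import *"
```

```text
14.75 tcp [0.5685 0.224  0.0469] holder xy 0.0475 -0.0002 yaw 1.2831 zdir [ 4.e-04 -0.e+00 -1.e+00] F [-0.6  0.9  1.2] gap -0.0002 q [ 0.24  0.47 -0.12  0.99 -0.    2.1 ]
```

Emit:
apply_moves --moves '[0,0,-0.1,0,0,0,0,0,-0.2,0,0,0,0,0,-0.3,0,0,0,0,0,-0.36,0,0,0,0,0,-0.36,0,0,0]'

```text
clock: 15.17
tcp_pos: [0.5686, 0.2246, 0.0377]
orientation: [0.0, 0.801, 0.599, 0.0]
wrist_force: [0.4, -1.0, 1.0]
finger_gap: 0.0
grip_force: 0.5
```

```bash
python3 -c "from chk import *"
```

```text
15.1667 tcp [0.5686 0.2246 0.0377] holder xy 0.048 -0.0002 yaw 1.2839 zdir [ 1.e-03  1.e-04 -1.e+00] F [ 0.4 -1.   1. ] gap 0.0 q [ 0.24  0.48 -0.13  0.97 -0.    2.1 ]
```

Emit:
apply_moves --moves '[0,0,-0.06,0,0,0,0,0,-0.12,0,0,0,0,0,-0.16,0,0,0,0,0,-0.16,0,0,0]'

```text
clock: 15.5
tcp_pos: [0.5695, 0.2245, 0.0373]
orientation: [0.001, 0.801, 0.599, 0.002]
wrist_force: [-6.9, -3.6, 21.8]
finger_gap: 0.0002
grip_force: 11.0
```

```bash
python3 -c "from chk import *"
```

```text
15.5 tcp [0.5695 0.2245 0.0373] holder xy 0.0482 -0.001 yaw 1.2839 zdir [ 4.1e-03  1.0e-04 -1.0e+00] F [-6.9 -3.6 21.8] gap 0.0002 q [ 0.24  0.47 -0.13  0.96 -0.    2.1 ]
```

It is solid at a tip height of 0.066, exactly the top of the steel when home. Now the strap: I'll measure its angle and check what stands behind it.

Emit:
apply_moves --moves '[0,0,1,0,0,0,0,0,2.5,0,0,0,0,0,4,0,0,0,0,0,5,0,0,0,0,0,5,0,0,0]'

```text
clock: 15.92
tcp_pos: [0.5718, 0.2254, 0.1652]
orientation: [0.002, 0.801, 0.599, 0.005]
wrist_force: [0.8, 0.3, 1.1]
finger_gap: -0.0002
grip_force: 0.0
```

```bash
python3 - <<'E'
from chk import *
w,s,t=[pickle.load(open(n,'rb')) for n in('w4.pkl','s6.pkl','top1.pkl')]
hold=lambda P:(np.r_[(P[:2]-O)@ex,(P[:2]-O)@ey,P[2]]*1e3).round(1)
def cent(c,x,y,W,Hh):
    h=cv2.cvtColor(c['image'],cv2.COLOR_BGR2HSV)[y:y+Hh,x:x+W];m=cv2.inRange(h,(5,150,110),(17,255,255));p=np.argwhere(m).mean(0)
    return (x+p[1],y+p[0])
a=cent(w,125,65,60,40);b=cent(s,274,166,20,16);P,e=two(w,[a],s,[b]);q=hold(P);print(a,b,q,'err',e,'r',np.hypot(q[1]+30,q[2]-77),'ang',np.arctan2(q[2]-77,q[1]+30))
h=cv2.cvtColor(t['image'],cv2.COLOR_BGR2HSV);m=cv2.inRange(h,(0,150,100),(8,255,255))|cv2.inRange(h,(172,150,100),(180,255,255))|cv2.inRange(h,(40,100,60),(75,255,255))
for k in cv2.findContours(m,0,2)[0]:
    if cv2.contourArea(k)>30:
        x,y,W,Hh=cv2.boundingRect(k)
        print((x,y,W,Hh),hold(plane(t,[(x,y+Hh)],.0)[0]),hold(plane(t,[(x+W,y+Hh)],.0)[0]))
E
```

```text
15.9167 tcp [0.5718 0.2254 0.1652] holder xy 0.0497 -0.003 yaw 1.284 zdir [ 0.0105  0.0026 -0.9999] F [0.8 0.3 1.1] gap -0.0002 q [ 0.25  0.39  0.07  1.24 -0.    2.1 ]
(np.float64(152.2033426183844), np.float64(83.00557103064067)) (np.float64(283.39240506329116), np.float64(172.9620253164557)) [-80.7 -44.4 139.9] err 0.0011492445476417453 r 64.52728105228051 ang 1.7958528139682053
(330, 143, 25, 8) [-157.3 -216.6    0. ] [-248.5 -239.6    0. ]
(306, 133, 13, 12) [ -63.  -219.3    0. ] [-110.8 -231.3    0. ]
(208, 132, 25, 31) [272.  -56.8   0. ] [181.3 -79.6   0. ]
(331, 127, 35, 17) [-153.8 -246.5    0. ] [-282.4 -278.9    0. ]
(304, 105, 13, 27) [ -40.8 -271.9    0. ] [ -89.2 -284.1    0. ]
```

The strap tab triangulates to r = 64.5 mm (63 expected) and an angle of 1.80 rad. I'll go behind it with the fingers shut.

Emit:
apply_moves --moves '[0.3,-1.2,0,0,0,0,0.6,-2.4,0,0,0,0,0.9,-3.6,0,0,0,0,1.2,-4.8,0,0,0,0,1.45,-5.76,0,0,0,0,1.45,-5.76,0,0,0,0,1.45,-5.76,0,0,0,0,1.45,-5.76,-1,0,0,0,1.45,-5.76,-2,0,0,0,1.45,-5.76,-2.8,0,0,0,1.45,-5.76,-3,0,0,0,1.45,-5.76,-3,0,0,0]'

```text
clock: 16.92
tcp_pos: [0.6024, 0.0815, 0.0812]
orientation: [-0.001, 0.801, 0.599, -0.002]
wrist_force: [-0.7, -0.4, -0.0]
finger_gap: -0.0003
grip_force: 0.0
```

```bash
python3 -c "from chk import *"
```

```text
16.9167 tcp [0.6024 0.0815 0.0812] holder xy -0.0798 -0.0727 yaw 1.2852 zdir [-4.5e-03  2.0e-04 -1.0e+00] F [-0.7 -0.4 -0. ] gap -0.0003 q [ 0.    0.44 -0.07  1.06  0.    1.86]
```

Emit:
apply_moves --moves '[-0.27,0.08,0,0,0,0,-0.54,0.16,0,0,0,0,-0.82,0.24,0,0,0,0,-1.11,0.32,0,0,0,0,-1.4,0.41,0,0,0,0,-1.69,0.49,0,0,0,0,-1.96,0.57,0,0,0,0,-2.23,0.65,0,0,0,0,-2.42,0.7,0,0,0,0,-2.61,0.76,0,0,0,0,-2.61,0.76,0,0,0,0]'

```text
clock: 17.83
tcp_pos: [0.538, 0.0997, 0.0832]
orientation: [-0.0, 0.801, 0.599, -0.0]
wrist_force: [-0.3, -0.6, 0.1]
finger_gap: 0.0002
grip_force: 0.0
```

```bash
cat > tab.py <<'E'
from chk import *
s=cam('scene');h=cv2.cvtColor(s['image'],cv2.COLOR_BGR2HSV)
m=cv2.inRange(h,(5,150,110),(17,255,255));m[:140]=0;m[260:]=0;m[:,:215]=0;m[:,350:]=0
for k in cv2.findContours(m,0,2)[0]:
    if cv2.contourArea(k)>5: print(cv2.boundingRect(k),cv2.contourArea(k))
H=lambda p:[*(O+ex*p[0]/1e3+ey*p[1]/1e3),p[2]/1e3]
for a in(1.8,1.2,.8,.5,.25,.1,0): print(a,proj(s,H((-80,-30+63*np.cos(a),77+63*np.sin(a)))).round(1).tolist())
E
python3 tab.py
```

```text
17.8333 tcp [0.538  0.0997 0.0832] holder xy -0.0804 -0.0058 yaw 1.2841 zdir [-0.001  0.    -1.   ] F [-0.3 -0.6  0.1] gap 0.0002 q [ 0.04  0.33 -0.24  1.01  0.    1.89]
(227, 219, 14, 29) 245.0
(291, 187, 10, 6) 31.0
1.8 [[283.4, 173.7]]
1.2 [[290.6, 180.7]]
0.8 [[295.1, 189.3]]
0.5 [[297.8, 196.9]]
0.25 [[299.3, 203.2]]
0.1 [[299.9, 206.8]]
0 [[300.1, 209.1]]
```

The strap follows and is now at about 0.79 rad. I'll continue over and down.

Emit:
apply_moves --moves '[-0.15,0.05,-0.2,0,0,0,-0.31,0.09,-0.4,0,0,0,-0.45,0.13,-0.58,0,0,0,-0.58,0.17,-0.76,0,0,0,-0.77,0.22,-0.92,0,0,0,-1,0.29,-1.04,0,0,0,-1,0.29,-1.12,0,0,0,-1,0.29,-1.12,0,0,0]'

```text
clock: 18.55
tcp_pos: [0.5142, 0.1066, 0.0549]
orientation: [0.0, 0.801, 0.599, 0.0]
wrist_force: [2.5, -1.0, -1.6]
finger_gap: -0.0
grip_force: 1.4
```

```bash
python3 tab.py|head -4
```

```text
18.55 tcp [0.5142 0.1066 0.0549] holder xy -0.0804 0.019 yaw 1.2839 zdir [ 5.e-04 -5.e-04 -1.e+00] F [ 2.5 -1.  -1.6] gap -0.0 q [ 0.05  0.31 -0.34  0.92 -0.    1.91]
(227, 219, 14, 29) 244.0
(295, 206, 11, 7) 43.0
1.8 [[283.4, 173.7]]
```

The tab is at (300,209), which matches an angle near zero. I'll press down until firm.

Emit:
apply_moves --moves '[0,0,-0.06,0,0,0,0,0,-0.12,0,0,0,0,0,-0.18,0,0,0,0,0,-0.18,0,0,0]'

```text
clock: 18.93
tcp_pos: [0.5139, 0.1068, 0.0512]
orientation: [-0.0, 0.801, 0.599, -0.0]
wrist_force: [-1.1, -0.9, 4.1]
finger_gap: 0.0002
grip_force: 2.1
```

```bash
python3 tab.py|head -4
```

```text
18.9333 tcp [0.5139 0.1068 0.0512] holder xy -0.0804 0.0193 yaw 1.2838 zdir [-3.e-04  0.e+00 -1.e+00] F [-1.1 -0.9  4.1] gap 0.0002 q [ 0.05  0.31 -0.34  0.92  0.    1.91]
(227, 219, 14, 29) 243.0
(295, 207, 11, 8) 44.5
1.8 [[283.4, 173.7]]
```

Emit:
apply_moves --moves '[0,0,-0.06,0,0,0,0,0,-0.12,0,0,0,0,0,-0.16,0,0,0,0,0,-0.16,0,0,0]'

```text
clock: 19.32
tcp_pos: [0.5142, 0.1068, 0.0505]
orientation: [0.001, 0.801, 0.599, 0.001]
wrist_force: [-10.2, -2.0, 28.8]
finger_gap: -0.0
grip_force: 14.6
```

```bash
python3 tab.py|head -4
```

```text
19.3167 tcp [0.5142 0.1068 0.0505] holder xy -0.0803 0.0191 yaw 1.284 zdir [ 1.8e-03 -1.0e-04 -1.0e+00] F [-10.2  -2.   28.8] gap -0.0 q [ 0.05  0.31 -0.34  0.91 -0.    1.91]
(227, 219, 14, 29) 244.0
(295, 207, 12, 8) 47.5
1.8 [[283.4, 173.7]]
```

It is firm at a tip height of 0.079–0.080, the upper face of a level strap. I'll rise clear and check.

Emit:
apply_moves --moves '[0,0,0.4,0,0,0,0,0,1.2,0,0,0,0,0,2.4,0,0,0,0,0,3.8,0,0,0,0,0,5,0,0,0,0,0,6,0,0,0,0,0,6,0,0,0,0,0,6,0,0,0]'

```text
clock: 20.03
tcp_pos: [0.5149, 0.107, 0.198]
orientation: [0.001, 0.801, 0.599, 0.001]
wrist_force: [0.2, -0.5, -0.8]
finger_gap: -0.0001
grip_force: 0.0
```

```bash
python3 tab.py; python3 - <<'E'
from chk import *
a=pickle.load(open('scene0.pkl','rb'));b=cam('scene')
def g(c,x,y,W,Hh): return cv2.cvtColor(c['image'],cv2.COLOR_BGR2GRAY)[y:y+Hh,x:x+W]
for n,r in(('timer',(255,285,50,50)),('mug',(305,130,42,38)),('salt',(350,130,18,32))):
    d=cv2.absdiff(g(a,*r),g(b,*r));print(n,d.mean(),(d>40).mean())
h=cv2.cvtColor(b['image'],cv2.COLOR_BGR2HSV);m=cv2.inRange(h,(17,120,100),(32,255,255))[200:226,276:294];p=np.argwhere(m);print('collar',p.min(0)+[200,276],p.max(0)+[200,276])
E
```

```text
20.0333 tcp [0.5149 0.107  0.198 ] holder xy -0.0799 0.0184 yaw 1.2839 zdir [ 2.5e-03  6.0e-04 -1.0e+00] F [ 0.2 -0.5 -0.8] gap -0.0001 q [ 0.05  0.22 -0.09  1.26  0.    1.91]
(227, 219, 14, 29) 244.0
(294, 193, 9, 6) 24.5
(281, 168, 7, 15) 17.5
1.8 [[283.4, 173.7]]
1.2 [[290.6, 180.7]]
0.8 [[295.1, 189.3]]
0.5 [[297.8, 196.9]]
0.25 [[299.3, 203.2]]
0.1 [[299.9, 206.8]]
0 [[300.1, 209.1]]
20.0833 tcp [0.5139 0.1069 0.1965] holder xy -0.0802 0.0194 yaw 1.284 zdir [-3.e-04  3.e-04 -1.e+00] F [ 0.5  0.5 -0.9] gap -0.0005 q [ 0.05  0.22 -0.1   1.26  0.    1.91]
timer 5.4936 0.0
mug 5.405388471177945 0.0
salt 5.446180555555555 0.0
collar [207 281] [220 289]
```

The tab reads (298,196), so the strap came up to about 0.5 rad as I rose. I'll push it down again more gently and back off slowly.

Emit:
apply_moves --moves '[0,0,-1,0,0,0,0,0,-2.2,0,0,0,0,0,-3.4,0,0,0,0,0,-4.2,0,0,0,0,0,-4.8,0,0,0,0,0,-5.3,0,0,0,0,0,-5.6,0,0,0,0,0,-5.8,0,0,0,0,0,-5.86,0,0,0,0,0,-5.9,0,0,0,0,0,-5.9,0,0,0]'

```text
clock: 21.05
tcp_pos: [0.5117, 0.1068, 0.0515]
orientation: [-0.001, 0.801, 0.599, -0.001]
wrist_force: [-12.8, -0.7, 27.3]
finger_gap: -0.0001
grip_force: 13.2
```

```bash
python3 tab.py|head -4
```

```text
21.05 tcp [0.5117 0.1068 0.0515] holder xy -0.0809 0.0215 yaw 1.2842 zdir [-3.e-03 -2.e-04 -1.e+00] F [-12.8  -0.7  27.3] gap -0.0001 q [ 0.05  0.31 -0.34  0.92 -0.    1.91]
(227, 219, 14, 29) 244.0
(295, 207, 12, 8) 46.5
1.8 [[283.4, 173.7]]
```

Emit:
apply_moves --moves '[0,0,0.04,0,0,0,0,0,0.08,0,0,0,0,0,0.12,0,0,0,0,0,0.16,0,0,0,0,0,0.2,0,0,0,0,0,0.25,0,0,0,0,0,0.3,0,0,0,0,0,0.35,0,0,0,0,0,0.4,0,0,0,0,0,0.4,0,0,0]'

```text
clock: 21.93
tcp_pos: [0.5145, 0.1067, 0.0595]
orientation: [0.0, 0.801, 0.599, 0.0]
wrist_force: [0.2, -0.6, 0.4]
finger_gap: -0.0001
grip_force: 0.0
```

```bash
python3 tab.py|head -4
```

```text
21.9333 tcp [0.5145 0.1067 0.0595] holder xy -0.0803 0.0188 yaw 1.2838 zdir [ 4.e-04 -0.e+00 -1.e+00] F [ 0.2 -0.6  0.4] gap -0.0001 q [ 0.05  0.31 -0.33  0.93 -0.    1.91]
(227, 219, 14, 29) 244.0
(295, 206, 11, 9) 45.0
1.8 [[283.4, 173.7]]
```

The fingers are 8 mm clear and the strap stays down. I'll rise on slowly.

Emit:
apply_moves --moves '[0,0,0.2,0,0,0,0,0,0.4,0,0,0,0,0,0.7,0,0,0,0,0,1,0,0,0,0,0,1.5,0,0,0,0,0,2,0,0,0,0,0,2.6,0,0,0,0,0,3.2,0,0,0,0,0,3.2,0,0,0,0,0,3.2,0,0,0]'

```text
clock: 22.82
tcp_pos: [0.5153, 0.1068, 0.1406]
orientation: [0.001, 0.801, 0.599, 0.001]
wrist_force: [0.7, -0.1, -0.6]
finger_gap: 0.0
grip_force: 0.0
```

```bash
python3 tab.py|head -5; python3 - <<'E'
from chk import *
s=cam('scene');h=cv2.cvtColor(s['image'],cv2.COLOR_BGR2HSV)[198:220,285:315]
m=cv2.inRange(h,(5,150,110),(17,255,255))
print(*[''.join('#' if v else '.' for v in r)+str(198+i) for i,r in enumerate(m)],sep='\n')
H=lambda p:[*(O+ex*p[0]/1e3+ey*p[1]/1e3),p[2]/1e3]
for a in(0,.1,.2):
  f=lambda x,r:H((x,-30+r*np.cos(a)-2*np.sin(a),77+r*np.sin(a)+2*np.cos(a)))
  print(a,proj(s,[f(-70,55),f(-90,55),f(-70,71),f(-90,71)]).round(1).tolist())
E
```

```text
22.8167 tcp [0.5153 0.1068 0.1406] holder xy -0.08 0.018 yaw 1.2838 zdir [ 3.e-03  1.e-04 -1.e+00] F [ 0.7 -0.1 -0.6] gap 0.0 q [ 0.05  0.24 -0.2   1.12 -0.    1.91]
(227, 219, 14, 29) 245.0
(295, 206, 11, 9) 45.5
(281, 168, 7, 15) 17.0
1.8 [[283.4, 173.7]]
22.8667 tcp [0.5145 0.1067 0.1396] holder xy -0.0802 0.0188 yaw 1.2838 zdir [ 0.0011  0.     -1.    ] F [-0.   0.4 -0.7] gap -0.0 q [ 0.05  0.24 -0.2   1.12 -0.    1.91]
..............................198
..............................199
..............................200
..............................201
..............................202
..............................203
..............................204
..............................205
..................##..........206
.................####.........207
...............##..##.........208
............###....##.........209
...........#.......##.........210
..........##....#####.........211
..........##########..........212
...........######.............213
.............#................214
..............................215
..............................216
..............................217
..............................218
..............................219
0 [[294.7, 208.2], [302.1, 205.7], [298.0, 211.3], [305.4, 208.7]]
0.1 [[294.5, 206.2], [301.9, 203.6], [297.7, 208.6], [305.1, 206.0]]
0.2 [[294.2, 204.0], [301.5, 201.5], [297.2, 205.9], [304.7, 203.3]]
```

The strap looks shut. One gentle touch to be sure, then a slow release.

Emit:
apply_moves --moves '[0,0,-1,0,0,0,0,0,-2,0,0,0,0,0,-2.8,0,0,0,0,0,-3.2,0,0,0,0,0,-3.4,0,0,0,0,0,-3.5,0,0,0,0,0,-3.54,0,0,0,0,0,-3.58,0,0,0,0,0,-3.58,0,0,0]'

```text
clock: 23.67
tcp_pos: [0.5122, 0.1067, 0.0518]
orientation: [-0.001, 0.801, 0.599, -0.001]
wrist_force: [-10.6, -1.2, 17.2]
finger_gap: -0.0002
grip_force: 8.8
```

```bash
python3 tab.py|head -3
```

```text
23.6667 tcp [0.5122 0.1067 0.0518] holder xy -0.0809 0.0209 yaw 1.2841 zdir [-2.6e-03 -4.0e-04 -1.0e+00] F [-10.6  -1.2  17.2] gap -0.0002 q [ 0.05  0.31 -0.34  0.92 -0.    1.91]
(227, 219, 14, 29) 243.0
(295, 207, 12, 8) 46.5
```

Emit:
apply_moves --moves '[0,0,0.02,0,0,0,0,0,0.04,0,0,0,0,0,0.06,0,0,0,0,0,0.08,0,0,0,0,0,0.1,0,0,0,0,0,0.13,0,0,0,0,0,0.16,0,0,0,0,0,0.2,0,0,0,0,0,0.3,0,0,0,0,0,0.5,0,0,0,0,0,0.9,0,0,0,0,0,1.5,0,0,0,0,0,2.3,0,0,0,0,0,3.2,0,0,0,0,0,4,0,0,0,0,0,4,0,0,0,0,0,4,0,0,0]'

```text
clock: 25.13
tcp_pos: [0.5156, 0.1068, 0.1519]
orientation: [0.001, 0.801, 0.599, 0.002]
wrist_force: [0.5, -0.2, -0.9]
finger_gap: -0.0001
grip_force: 0.0
```

```bash
python3 tab.py|head -4
```

```text
25.1333 tcp [0.5156 0.1068 0.1519] holder xy -0.0799 0.0177 yaw 1.2838 zdir [ 4.e-03  1.e-04 -1.e+00] F [ 0.5 -0.2 -0.9] gap -0.0001 q [ 0.05  0.24 -0.18  1.15 -0.    1.91]
(227, 219, 14, 29) 244.0
(295, 206, 11, 9) 45.5
(281, 168, 7, 15) 16.0
```

Emit:
apply_moves --moves '[0,0,-1,0,0,0,0,0,-2,0,0,0,0,0,-3,0,0,0,0,0,-3.6,0,0,0,0,0,-3.85,0,0,0,0,0,-3.91,0,0,0,0,0,-3.94,0,0,0,0,0,-3.97,0,0,0,0,0,-3.97,0,0,0,0,0,-3.97,0,0,0]'

```text
clock: 26.02
tcp_pos: [0.5114, 0.1066, 0.0519]
orientation: [-0.001, 0.801, 0.599, -0.002]
wrist_force: [-9.7, -1.2, 19.2]
finger_gap: -0.0001
grip_force: 9.3
```

```bash
python3 tab.py|head -3
```

```text
26.0167 tcp [0.5114 0.1066 0.0519] holder xy -0.0812 0.0217 yaw 1.2841 zdir [-4.e-03 -5.e-04 -1.e+00] F [-9.7 -1.2 19.2] gap -0.0001 q [ 0.05  0.31 -0.34  0.92 -0.    1.91]
(227, 219, 14, 29) 243.0
(295, 207, 12, 8) 45.5
```

Emit:
apply_moves --moves '[0,0,0.01,0,0,0,0,0,0.02,0,0,0,0,0,0.03,0,0,0,0,0,0.04,0,0,0,0,0,0.05,0,0,0,0,0,0.06,0,0,0,0,0,0.07,0,0,0,0,0,0.08,0,0,0,0,0,0.09,0,0,0,0,0,0.1,0,0,0,0,0,0.11,0,0,0,0,0,0.12,0,0,0,0,0,0.13,0,0,0,0,0,0.14,0,0,0,0,0,0.15,0,0,0,0,0,0.16,0,0,0,0,0,0.17,0,0,0,0,0,0.18,0,0,0,0,0,0.2,0,0,0,0,0,0.22,0,0,0]'

```text
clock: 27.73
tcp_pos: [0.5143, 0.1067, 0.0561]
orientation: [0.0, 0.801, 0.599, 0.0]
wrist_force: [0.9, 0.3, 1.1]
finger_gap: -0.0003
grip_force: 0.0
```

```bash
python3 tab.py|head -3
```

```text
27.7333 tcp [0.5143 0.1067 0.0561] holder xy -0.0803 0.019 yaw 1.2837 zdir [ 1.e-04 -0.e+00 -1.e+00] F [0.9 0.3 1.1] gap -0.0003 q [ 0.05  0.31 -0.33  0.93 -0.    1.91]
(227, 219, 14, 29) 242.0
(295, 206, 11, 9) 45.0
```

Emit:
apply_moves --moves '[0,0,0.2,0,0,0,0,0,0.6,0,0,0,0,0,1.2,0,0,0,0,0,2,0,0,0,-0.5,-1,3,0,0,0,-1,-2.2,4,0,0,0,-1.4,-3.6,5,0,0,0,-1.4,-5,5.6,0,0,0,-1.4,-5.4,5.6,0,0,0,-1.4,-5.4,5.6,0,0,-0.1,-1.4,-5.4,5.6,0,0,-0.22,-1.4,-5.4,5.6,0,0,-0.34,-1.4,-5.4,5.6,0,0,-0.46,-1.4,-5.4,5.6,0,0,-0.58,-1.4,-5.4,5.6,0,0,-0.7,-1.4,-5.4,5.6,0,0,-0.82,-1.4,-5.4,5.6,0,0,-0.94,-1.4,-5.4,5.6,0,0,-1.06,-1.4,-5.4,5.6,0,0,-1.06,-1.4,-5.4,5.6,0,0,-1.06]'

```text
clock: 29.45
tcp_pos: [0.4793, -0.028, 0.1962]
orientation: [-0.0, 0.994, 0.113, 0.0]
wrist_force: [0.5, 0.2, 0.1]
finger_gap: -0.0002
grip_force: 0.0
```

```bash
python3 tab.py|head -3;python3 - <<'E'
from chk import *
w=cam('wrist');s=cam('scene');pickle.dump(w,open('w7.pkl','wb'))
H=lambda p:[*(O+ex*p[0]/1e3+ey*p[1]/1e3),p[2]/1e3]
hold=lambda P:(np.r_[(P[:2]-O)@ex,(P[:2]-O)@ey,P[2]]*1e3).round(1)
def blobs(c,lo,hi):
    m=cv2.inRange(cv2.cvtColor(c['image'],cv2.COLOR_BGR2HSV),lo,hi)
    for k in cv2.findContours(m,0,2)[0]:
        if cv2.contourArea(k)>12: M=cv2.moments(k);print(cv2.boundingRect(k),round(M['m10']/M['m00'],1),round(M['m01']/M['m00'],1))
print('orange');blobs(w,(5,150,110),(17,255,255));print('brass');blobs(w,(18,120,100),(34,255,255))
print('exp tab',proj(w,H((-80,33,79))),'tab .1',proj(w,H((-80,32.5,85.3))),'collar top',proj(w,H((-50,0,74))))
o=cv2.inRange(cv2.cvtColor(s['image'],cv2.COLOR_BGR2HSV),(5,150,110),(17,255,255))[200:220,290:310];p=np.argwhere(o).mean(0);print('scene tab centroid',p[1]+290,p[0]+200)
E
```

```text
29.45 tcp [ 0.4793 -0.028   0.1962] holder xy -0.2195 0.0148 yaw 0.2273 zdir [ 1.e-04  0.e+00 -1.e+00] F [0.5 0.2 0.1] gap -0.0002 q [-0.23  0.13 -0.2   1.24  0.    2.69]
(227, 219, 14, 29) 244.0
(295, 206, 12, 9) 46.5
29.5 tcp [ 0.4793 -0.0281  0.1962] holder xy -0.2195 0.0148 yaw 0.2272 zdir [ 1.e-04  0.e+00 -1.e+00] F [-0.9  1.3  0.2] gap -0.0 q [-0.23  0.13 -0.2   1.24  0.    2.69]
orange
(170, 125, 27, 24) 182.9 137.0
(0, 12, 77, 37) 30.2 26.5
brass
(94, 253, 48, 48) 117.8 276.7
(167, 78, 26, 29) 177.3 92.4
exp tab [[182.51440097 136.96288765]] tab .1 [[179.74404616 136.98128591]] collar top [[168.48284215  89.62826606]]
scene tab centroid 300.73809523809524 210.38095238095238
```

The tab is at (182.9,137.0), against (182.5,137.0) expected for a fully shut strap. The arm is clear, so I'll hand in.

```bash
python3 -c "
from workcell import job
print(job.hand_in())"
```

```text
the job is handed in; nothing more can be done
None
```

The honing rod is home in the clip with its handle in the cradle, the strap is fully shut over it, and the mug, salt shaker and timer were not moved; I handed the job in at about 29.5 s of the 56 s allowed.

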